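# Cock the sprung tenon magazine and load it

### The arm

A 6-joint arm with a two-finger parallel gripper is mounted at the origin on a cart in front of the work surface, level with it; the furniture and walls round the work are solid. World frame = base frame: x ahead of the robot, y to its left, z up, the work surface at z = 0. Lengths are in m, angles in degrees, forces in N, time in s.
With the tool pointing down it reaches from about 0.4 to 0.825 m from the base axis. Payload 7 kg.
Tool frame: the origin (TCP) lies between the finger pads; the fingertips stand 22 mm ahead of it and the grasp point (between the pads) lies 3 mm ahead of it; z points along the fingers, y is the line along which they close (so a half turn about z gives the same grasp; the last joint's range is limited). The gripper opens to 88 mm and grips with 3 to 60 N. Pads are 19 mm wide; open, the fingers measure 130 mm over their backs; the gripper's body (78 mm by 193 mm) begins 47 mm behind the grasp point.
Start: joints at [-58.379, 20.546, 0.682, 0, -70.136, -16.507], TCP at [0.176, -0.652, 0.249] pointing down, gripper open.
Joint ranges: [-176.03, 176.03], [-82.01, 121.73], [-58.28, 71.71], [-173.87, 95.51], [-174.79, -0.11], [-173.66, 173.66]. Speed limits (degrees/s): [136.94, 136.94, 172.46, 180, 180, 180].

### API

Orientations are given as [roll, pitch, yaw] about the fixed x, y, z axes, in that order (R = Rz(yaw) Ry(pitch) Rx(roll)).
In Python, from plant import ctrl gives the robot as it stands.
- The arm moves only by the tool apply_moves, never from a script. Its argument "targets" is a list of rows, each an object with "travel": the shift along the tool's x, y, z in mm, a list of three; "roll": the turn about the tool's z in degrees; "jaw": the finger opening in mm, from 0 to 87.6. In form: [{"travel": [tx, ty, tz], "roll": roll, "jaw": jaw}, ...]. A call has 1 to 10 rows; each row shifts and turns the commanded pose from where the row before left it, along the tool's axes as they then stand; what a row does not reach is not made up. A row lasts 1/10 s, in which the tool goes at most 50 mm and 8.59 degrees, less where a joint would pass 70% of its speed; a pose out of reach is approached as far as the arm can. A call with a gripper value outside its range is refused whole. The fingers move at their own pace and stop on an object; the grip force is fixed at half the most. Time passes only in rows, so rows that do not move let the fingers close. It gives the time, the measured TCP pose, the force, the opening and the grip force at its end, in the units of the state.
- ctrl.get_obs(): the state, without advancing time (a new reading comes with each control period).
- ctrl.snapshot(name): name is "side" or "top"; returns the picture (400x640x3 uint8, red, green, blue); there is no depth.
- ctrl.calibration(name): a dict with "K" (3x3 intrinsics, pixels), "extrinsics" (4x4, takes a point from camera to world coordinates). Camera axes: x right, y down, z forward; pixel columns grow to the right and rows downward; lengths in m; the calibration is good to about 2 mm. A picture is of the moment at which its call begins. calibration takes no time and is no camera call.
- ctrl.close_job(): hands the job in; it is judged then, once.
The state is a dict: "clock": time; "joint_pos": joint angles; "qvel": joint speeds; "tau": joint torques, N m; "tool_pos": TCP position; "orientation": TCP orientation; "force": force on the tool from outside, world axes, zero at the start; "moment": the same for the moment, N m; "opening": finger opening in m; "gripper_force": force on a finger pad.
Only numpy, scipy, OpenCV 4.12 (cv2) and the standard library are available. Lean on these libraries where they do the work, as an engineer would, in place of code of your own. Each camera call takes 0.05 s, during which the arm holds its last target. There are 200 camera calls.

### The job

Load the sprung tenon magazine: with the wooden tamper press the follower plate squarely down until it sits firmly on its hidden stop and both end catches have snapped over it, but do not force it. Stand the tamper upright on the bench again, clear of the magazine, then lay the banded pack of tenons lengthwise and flat on the latched follower. Leave everything else on the bench where it is.

Things in the scene. Friction and masses are not known exactly. Their poses are not given: they have to be found in the camera images.
- magazine: Plywood box fixed to the bench, base board 130 x 204 x 12 mm. Origin: centre of its underside, on the bench; z up, y lengthwise. Well inside: 66 (x) by 128 mm (y), open on top, rim 94 mm above the bench, walls 12 mm. Each long side has a centred finger cut-out, 80 mm wide in y, from the rim down to 22 mm above the bench.
- mouth (a point): Centre of the well's mouth, level with the rim. In the well's corners steel tabs jut in over the follower (79 to 82 mm above the bench, over |x| > 21 mm, |y| > 56 mm). At the middle of each end hangs a steel spring catch with a red thumb tab (up to 116 mm above the bench; not to be touched); its hook juts in 7 mm. So 66 x 112 mm is free for tamper and pack.
- follower: Loose plywood plate 63 x 125 x 8 mm lying in the well on four springs. Origin: centre of its underside; axes as the magazine's. At rest its underside is 70 mm above the bench. It resists with 5 N at first, 9 to 12 N when down, and up to 4 N more as it pushes the catches back. Then it meets a rubber-faced stop: 16 N more per mm. 20 to 25 N seats it firmly; over 35 N is forcing it.
- follower_top (a point): Centre of the follower's upper face, where the tamper presses. Travel to the stop is 27 to 45 mm: stop and catches are set together for the job, so the depth must be felt. Let go, the follower rises 2 to 3 mm under the hooks of the closed catches and stays; an end whose catch has not closed springs up.
- tamper: Beech push block, 0.34 kg, standing on the bench. Cork-faced flat sole 54 (x) by 96 mm (y), 18 mm high; in its middle an upright handle: neck 26 x 52 mm, and from 62 to 110 mm height a grip 28 (x) by 68 mm (y). Origin: centre of the sole's underside; z up the handle. Grip across the 28 mm, along its x axis.
- tenon_pack: Four beech tenons stacked in a white paper band: block 40 (x) by 92 (y) by 36 mm high, 0.14 kg. Origin: centre of its underside. Grip across the 40 mm, along its x axis; in the well the fingers then stand in the cut-outs, above the follower's edges.
- dovetail_part: Bystander: sample board with dovetails, 90 x 165 x 16 mm. Origin: centre of the underside.
- sanding_block: Bystander: cork sanding block 64 x 112 x 34 mm. Origin: centre of the underside.
- offcut_pine: Bystander: pine offcut 34 x 160 x 34 mm. Origin: centre of the underside.
- stop_block: Bystander: wooden stop block 50 x 85 x 45 mm. Origin: centre of the underside.

How it is judged:
By the outcome, as a careful person would: the job done as asked, in the order asked, and still so for the second after the job is handed in, with the robot touching nothing.
It also fails if it takes over 72 s, if anything falls off the work surface, if the arm or the gripper's body presses on something with over 40 N, if the wrist force passes 120 N, or if a joint passes its speed limit or range.

## Working session

There is one attempt and no reset: what is moved stays moved. The work goes in short steps, Python scripts to look and compute and a tool call to move; the robot and the scene stay as the last step left them, time stands still between calls to the robot, and variables do not carry over. Pictures are saved under pics/ and viewed, at most 10 in all, crops included, and the job is handed in when it is done.

Besides the shell and the picture viewer there is one more tool, called as a command line: name --argument value ..., lists and objects as JSON in quotes. apply_moves: Moves the arm, as the interface text tells. Its arguments: {"type":"object","properties":{"targets":{"type":"array","items":{"type":"object","properties":{"travel":{"type":"array","items":{"type":"number"}},"roll":{"type":"number"},"jaw":{"type":"number"}}}}},"required":["targets"]}

```bash
ls; mkdir -p pics; python3 - <<'E'
from plant import ctrl
import cv2
for n in ("top","side"):
    im=ctrl.snapshot(n); cv2.imwrite(f"pics/{n}0.png",im[:,:,::-1]); c=ctrl.calibration(n); print(c)
print(ctrl.get_obs())
E
```

```text
pics
{'K': array([[418.82079191,   0.        , 314.25206017],
       [  0.        , 418.82079191, 201.32861618],
       [  0.        ,   0.        ,   1.        ]]), 'extrinsics': array([[-0.02149863, -0.98004072,  0.19763095,  0.36239861],
       [-0.99976678,  0.02066966, -0.00625666, -0.06035609],
       [ 0.00204681, -0.19771937, -0.98025653,  1.29627999],
       [ 0.        ,  0.        ,  0.        ,  1.        ]])}
{'K': array([[395.75852416,   0.        , 322.67855982],
       [  0.        , 395.75852416, 203.17844167],
       [  0.        ,   0.        ,   1.        ]]), 'extrinsics': array([[-0.17875547,  0.57621778, -0.79750834,  1.54848707],
       [ 0.98384692,  0.09679339, -0.15058645,  0.10440703],
       [-0.00957706, -0.81154427, -0.58421244,  0.756279  ],
       [ 0.        ,  0.        ,  0.        ,  1.        ]])}
{'clock': 0.1, 'joint_pos': array([-5.83788482e+01,  2.05849788e+01,  6.38664464e-01, -1.79620577e-02,
       -7.01366020e+01, -1.65055591e+01]), 'qvel': array([ 0.03096922, -0.1981458 ,  0.20559249,  0.00225126,  0.09389936,
       -0.11688387]), 'tau': array([-2.33376806e-03, -5.84163594e+01,  2.93748862e+01,  7.01525465e+00,
        1.01779494e-02, -6.72638180e-05]), 'tool_pos': array([ 0.17586931, -0.65125579,  0.24773948]), 'orientation': array([ 1.79915703e+02, -7.36868967e-03, -1.64890517e+02]), 'force': array([-0.87862117, -0.00195005,  0.8152033 ]), 'moment': array([ 0.03468073, -0.01351584,  0.01916021]), 'gripper_force': 0.0, 'opening': 0.08741722480492185}
```

View pics/top0.png

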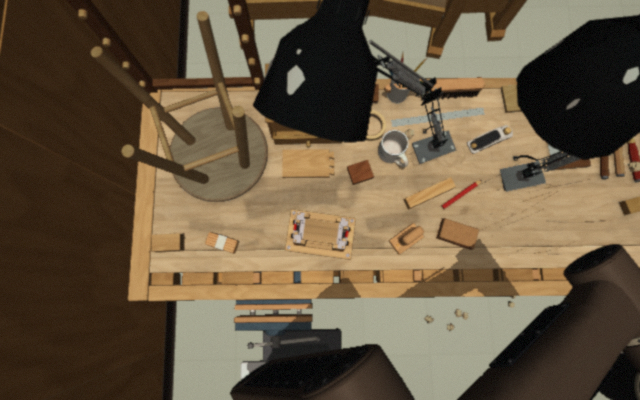

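View pics/side0.png

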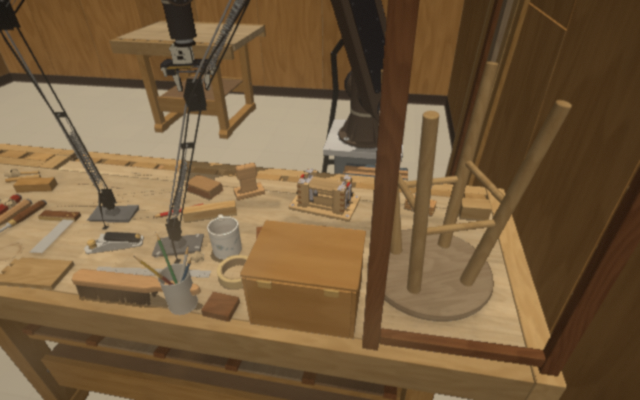

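The top view shows the magazine at (320,233), the tamper at (407,237), the pack at (221,242), the sanding block at (458,233), the offcut at (430,193), the stop block at (168,242) and an upturned stool at (218,155). The side view shows the magazine at (325,195), the tamper at (247,180) and the pack partly hidden behind the post. I'll enlarge both.

```bash
python3 - <<'E'
import cv2
a=cv2.imread("pics/top0.png")[195:265,190:390]; b=cv2.imread("pics/side0.png")[150:220,225:425]
t=cv2.imread("pics/top0.png")[195:265,290:490]
u=[cv2.resize(x,(800,280),interpolation=cv2.INTER_CUBIC) for x in (a,t)]
cv2.imwrite("pics/c1.png",cv2.vconcat(u))
cv2.imwrite("pics/c2.png",cv2.resize(b,(800,280),interpolation=cv2.INTER_CUBIC))
E
```

```text
(no output)
```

View pics/c1.png

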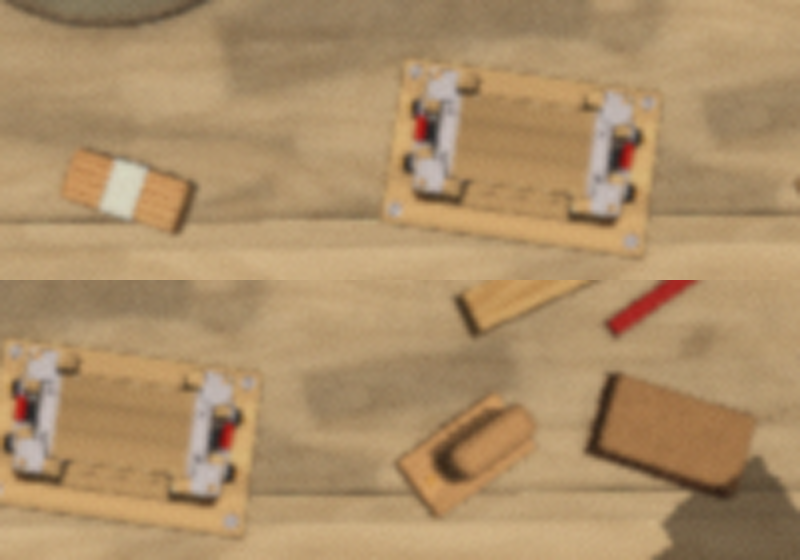

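View pics/c2.png

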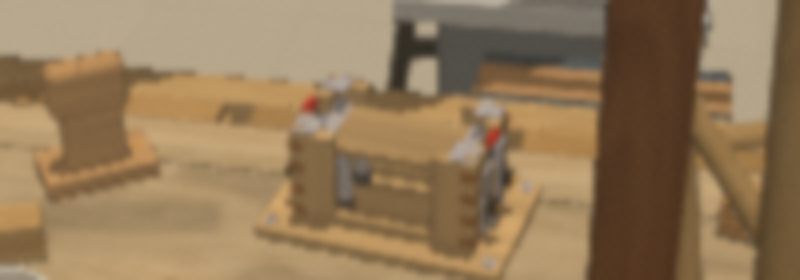

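The enlarged views give usable corners: the magazine base, the sole of the tamper (about 35° off the image rows) and the top of the pack. I'll cast rays and check the sizes.

```bash
cat > h.py <<'E'
import numpy as np
from plant import ctrl
def ray(n,px,z):
    c=ctrl.calibration(n); T=c["extrinsics"]
    d=T[:3,:3]@np.linalg.solve(c["K"],np.array([px[0],px[1],1.])); o=T[:3,3]
    return (o+d*(z-o[2])/d[2])[:2]
def crop(p,ox,oy): # 4x cv2.resize pixel centre mapping
    return [((x+.5)/4-.5+ox,(y+.5)/4-.5+oy) for x,y in p]
E
python3 - <<'E'
from h import *
np.set_printoptions(precision=4,suppress=True)
def rep(nm,P,z):
    Q=np.array([ray("top",p,z) for p in P]); print(nm,"centre",Q.mean(0)); 
    for i in range(len(Q)):
        d=Q[(i+1)%len(Q)]-Q[i]; print("  ",Q[i],"len %.1f ang %.1f"%(1e3*np.hypot(*d),np.degrees(np.arctan2(d[1],d[0]))))
rep("mag",crop([(405,60),(660,93),(642,257),(382,222)],190,195),.012)
rep("tabs",crop([(421,129),(626,156)],190,195),.113)
rep("fol",crop([(460,96),(597,110),(588,187),(454,178)],190,195),.078)
rep("pack",crop([(80,148),(195,180),(178,233),(62,200)],190,195),.036)
rep("band",crop([(116,158),(148,165),(133,220),(101,212)],190,195),.036)
rep("tsole",crop([(398,182),(500,112),(540,165),(438,237)],290,195),.018)
rep("tgrip",crop([(455,190),(525,140)],290,195),.11)
rep("sand",crop([(615,93),(757,135),(735,210),(602,172)],290,195),.034)
E
```

```text
mag centre [ 0.5186 -0.0845]
   [0.5965 0.0048] len 199.8 ang -98.7
   [ 0.5663 -0.1927] len 127.4 ang 171.5
   [ 0.4403 -0.1739] len 200.0 ang 81.1
   [0.4711 0.0237] len 126.8 ang -8.6
tabs centre [ 0.5168 -0.0838]
   [ 0.5279 -0.0112] len 146.9 ang -98.8
   [ 0.5056 -0.1563] len 146.9 ang 81.2
fol centre [ 0.5212 -0.0855]
   [ 0.5567 -0.0387] len 101.2 ang -97.1
   [ 0.5442 -0.1391] len 57.1 ang 171.5
   [ 0.4877 -0.1307] len 97.8 ang 84.9
   [ 0.4964 -0.0333] len 60.6 ang -5.1
pack centre [0.497  0.2125]
   [0.5297 0.2499] len 91.1 ang -106.7
   [0.5036 0.1627] len 41.3 ang 162.9
   [0.4641 0.1748] len 91.4 ang 73.1
   [0.4907 0.2624] len 41.0 ang -17.7
band centre [0.4982 0.2156]
   [0.5215 0.2226] len 24.9 ang -103.5
   [0.5157 0.1983] len 42.5 ang 165.8
   [0.4746 0.2087] len 25.0 ang 74.9
   [0.4811 0.2328] len 41.8 ang -14.3
tsole centre [ 0.4995 -0.3496]
   [ 0.4943 -0.2948] len 97.0 ang -57.4
   [ 0.5466 -0.3765] len 50.0 ang -146.2
   [ 0.505  -0.4043] len 97.3 ang 123.1
   [ 0.4519 -0.3228] len 50.8 ang 33.4
tgrip centre [ 0.4956 -0.3441]
   [ 0.4783 -0.318 ] len 62.6 ang -56.5
   [ 0.5128 -0.3702] len 62.6 ang 123.5
sand centre [ 0.5107 -0.5047]
   [ 0.5571 -0.4613] len 110.7 ang -108.2
   [ 0.5226 -0.5665] len 60.6 ang 158.5
   [ 0.4662 -0.5443] len 102.5 ang 72.5
   [ 0.4969 -0.4465] len 61.9 ang -13.8
```

apply_moves --targets '[{"travel":[0,0,0],"roll":-8.4,"jaw":87},{"travel":[0,0,0],"roll":-8.4,"jaw":87},{"travel":[0,0,0],"roll":-8.4,"jaw":87},{"travel":[0,0,0],"roll":-8.4,"jaw":87},{"travel":[0,0,0],"roll":-8.4,"jaw":87},{"travel":[0,0,0],"roll":-8.4,"jaw":87},{"travel":[0,0,0],"roll":-8.4,"jaw":87},{"travel":[0,0,0],"roll":-8.4,"jaw":87},{"travel":[0,0,0],"roll":-8.4,"jaw":87},{"travel":[0,0,0],"roll":-8.4,"jaw":87}]'

```text
clock: 1.1
tool_pos: [0.1759, -0.6514, 0.248]
orientation: [180.0, 0.1, -80.5]
force: [-0.1, 0.4, 0.3]
opening: 0.0872
gripper_force: 0.0
```

```bash
cat >> h.py <<'E'
def go(xy,z,yobj):
    """travel (mm, tool axes) and roll still to go; yobj = object's y axis angle (deg)"""
    s=ctrl.get_obs(); p=s["tool_pos"]; psi=s["orientation"][2]; a=np.radians(psi)
    d=np.array([xy[0]-p[0],xy[1]-p[1]])*1e3
    dy=(yobj-psi+180)%360-180
    print("travel",np.round([d@[np.cos(a),np.sin(a)],d@[np.sin(a),-np.cos(a)],(p[2]-z)*1e3],1),"roll %.2f"%-dy,
      "F",np.round(s["force"],1),"M",np.round(s["moment"],2),"pos",np.round(p,4),"rpy",np.round(s["orientation"],2),"jaw %.4f grip %.1f q6 %.1f t %.1f"%(s["opening"],s["gripper_force"],s["joint_pos"][5],s["clock"]))
E
python3 - <<'E'
from h import *
go((.498,-.347),.248,-57)
C=ctrl.calibration
import cv2
def tri(a,b):
    P=[]
    for n in ("top","side"):
        c=C(n); P.append(c["K"]@np.linalg.inv(c["extrinsics"])[:3])
    X=cv2.triangulatePoints(P[0],P[1],np.array(a,float),np.array(b,float)); return X[:3,0]/X[3,0]
for a,b in (((421,129),(493,140)),((626,156),(309,104))):
    print(tri(crop([a],190,195)[0],crop([b],225,150)[0]))
print(tri(crop([(398,182)],290,195)[0],crop([(158,165)],225,150)[0]))
E
```

```text
travel [-247.3 -367.7   -0. ] roll -23.54 F [-0.1  0.4  0.3] M [0.05 0.08 0.04] pos [ 0.1759 -0.6514  0.248 ] rpy [ 1.7999e+02  6.0000e-02 -8.0540e+01] jaw 0.0872 grip 0.0 q6 67.8 t 1.1
[ 0.53096987 -0.00926605  0.09059487]
[ 0.50789933 -0.15805344  0.09389812]
[ 0.49485107 -0.29556129  0.01169464]
```

apply_moves --targets '[{"travel":[-25,-37,0],"roll":0,"jaw":87},{"travel":[-25,-37,0],"roll":0,"jaw":87},{"travel":[-25,-37,0],"roll":0,"jaw":87},{"travel":[-25,-37,0],"roll":0,"jaw":87},{"travel":[-25,-37,0],"roll":0,"jaw":87},{"travel":[-25,-37,0],"roll":0,"jaw":87},{"travel":[-25,-37,0],"roll":0,"jaw":87},{"travel":[-25,-37,0],"roll":0,"jaw":87},{"travel":[-25,-37,0],"roll":0,"jaw":87},{"travel":[-22,-35,0],"roll":0,"jaw":87}]'

```text
clock: 2.1
tool_pos: [0.5012, -0.3477, 0.2484]
orientation: [180.0, 0.0, -80.9]
force: [0.2, 0.2, -0.4]
opening: 0.087
gripper_force: 0.0
```

apply_moves --targets '[{"travel":[0,0,0],"roll":-8,"jaw":87},{"travel":[0,0,0],"roll":-8,"jaw":87},{"travel":[0,0,0],"roll":-7.5,"jaw":87},{"travel":[0,0,0],"roll":0,"jaw":87},{"travel":[0,0,0],"roll":0,"jaw":87}]'

```text
clock: 2.6
tool_pos: [0.5, -0.3494, 0.2483]
orientation: [180.0, 0.0, -57.6]
force: [-0.1, -0.2, 0.2]
opening: 0.087
gripper_force: 0.0
```

```bash
python3 - <<'E'
from h import *
import cv2
go((.498,-.347),.091,-57)
a=ctrl.snapshot("side")[:,:,::-1][120:220,205:405]; b=ctrl.snapshot("top")[:,:,::-1][180:280,330:530]
cv2.imwrite("pics/d1.png",cv2.hconcat([cv2.resize(x,(400,200),interpolation=cv2.INTER_CUBIC) for x in (a,b)]))
E
```

```text
travel [ -3.1   0.4 157.3] roll -0.61 F [-0.1 -0.2  0.2] M [0.04 0.11 0.01] pos [ 0.5    -0.3494  0.2483] rpy [ 1.7998e+02  3.0000e-02 -5.7610e+01] jaw 0.0870 grip 0.0 q6 49.0 t 2.6
```

View pics/d1.png

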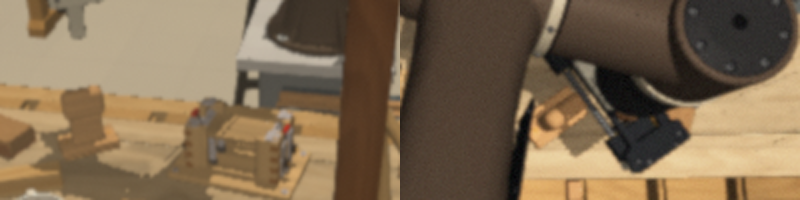

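The side view shows the gripper high above the tamper, which is at about (248,180). In the top view its body is centred near (431,231), which fits a TCP over the tamper. I'll descend.

apply_moves --targets '[{"travel":[-3,0,20],"roll":-0.5,"jaw":87},{"travel":[0,0,25],"roll":0,"jaw":87},{"travel":[0,0,25],"roll":0,"jaw":87},{"travel":[0,0,25],"roll":0,"jaw":87},{"travel":[0,0,20],"roll":0,"jaw":87},{"travel":[0,0,20],"roll":0,"jaw":87},{"travel":[0,0,15],"roll":0,"jaw":87},{"travel":[0,0,7],"roll":0,"jaw":87},{"travel":[0,0,0],"roll":0,"jaw":87}]'

```text
clock: 3.6
tool_pos: [0.498, -0.3469, 0.0907]
orientation: [179.9, 0.1, -57.0]
force: [0.6, -0.0, 0.4]
opening: 0.0872
gripper_force: 0.0
```

apply_moves --targets '[{"travel":[0,0,0],"roll":0,"jaw":50},{"travel":[0,0,0],"roll":0,"jaw":50},{"travel":[0,0,0],"roll":0,"jaw":50},{"travel":[0,0,0],"roll":0,"jaw":40},{"travel":[0,0,0],"roll":0,"jaw":36},{"travel":[0,0,0],"roll":0,"jaw":32},{"travel":[0,0,0],"roll":0,"jaw":30},{"travel":[0,0,0],"roll":0,"jaw":28}]'

```text
clock: 4.4
tool_pos: [0.4986, -0.3469, 0.0916]
orientation: [-180.0, -0.0, -56.9]
force: [0.0, 0.3, 1.5]
opening: 0.0301
gripper_force: 0.3
```

```bash
python3 - <<'E'
from h import *
go((.498,-.347),.091,-57)
E
```

```text
travel [-0.3  0.5  0.6] roll 0.11 F [0.  0.3 1.5] M [ 0.11  0.04 -0.02] pos [ 0.4986 -0.3469  0.0916] rpy [-180.     -0.    -56.89] jaw 0.0301 grip 0.3 q6 49.5 t 4.4
```

apply_moves --targets '[{"travel":[0,0,0],"roll":0,"jaw":24},{"travel":[0,0,0],"roll":0,"jaw":20},{"travel":[0,0,0],"roll":0,"jaw":15},{"travel":[0,0,0],"roll":0,"jaw":15},{"travel":[0,0,0],"roll":0,"jaw":15}]'

```text
clock: 4.9
tool_pos: [0.4986, -0.3469, 0.0915]
orientation: [-180.0, 0.0, -56.9]
force: [1.5, 0.7, -0.6]
opening: 0.0278
gripper_force: 30.0
```

apply_moves --targets '[{"travel":[0,0,-5],"roll":0,"jaw":15},{"travel":[0,0,-15],"roll":0,"jaw":15},{"travel":[0,0,-25],"roll":0,"jaw":15},{"travel":[0,0,-25],"roll":0,"jaw":15},{"travel":[0,0,-25],"roll":0,"jaw":15},{"travel":[0,0,-25],"roll":0,"jaw":15},{"travel":[0,0,-20],"roll":0,"jaw":15},{"travel":[0,0,-10],"roll":0,"jaw":15},{"travel":[0,0,0],"roll":0,"jaw":15},{"travel":[0,0,0],"roll":0,"jaw":15}]'

```text
clock: 5.9
tool_pos: [0.498, -0.3466, 0.2405]
orientation: [180.0, 0.1, -56.9]
force: [-1.0, -0.3, -4.3]
opening: 0.0279
gripper_force: 30.0
```

```bash
python3 - <<'E'
from h import *
import cv2
go((.5185,-.0843),.18,-98.7)
for n in ("side","top"): cv2.imwrite(f"pics/e_{n}.png",ctrl.snapshot(n)[:,:,::-1])
a=cv2.imread("pics/e_side.png")[100:220,205:405]
cv2.imwrite("pics/e1.png",cv2.resize(a,(800,480),interpolation=cv2.INTER_CUBIC))
E
```

```text
travel [-208.6 -160.4   60.5] roll 41.80 F [-1.  -0.3 -4.3] M [ 0.01  0.19 -0.01] pos [ 0.498  -0.3466  0.2405] rpy [ 1.7997e+02  8.0000e-02 -5.6900e+01] jaw 0.0279 grip 30.0 q6 49.5 t 5.9
```

View pics/e1.png

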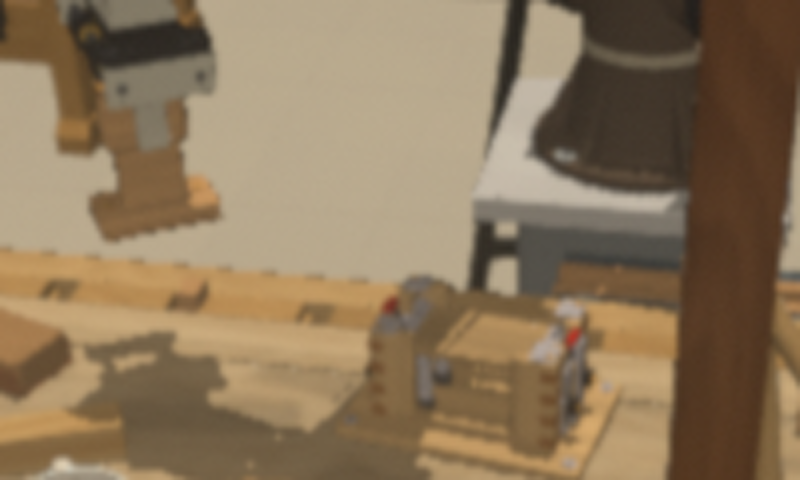

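The side view shows the tamper held upright and clear of the bench, with the finger near the middle of the grip (150,120 in the crop). Next I'll carry it over the magazine.

apply_moves --targets '[{"travel":[-12,-9,0],"roll":0,"jaw":15},{"travel":[-24,-18,0],"roll":0,"jaw":15},{"travel":[-30,-23,0],"roll":0,"jaw":15},{"travel":[-30,-23,0],"roll":0,"jaw":15},{"travel":[-30,-23,0],"roll":0,"jaw":15},{"travel":[-30,-23,0],"roll":0,"jaw":15},{"travel":[-28,-22,0],"roll":0,"jaw":15},{"travel":[-17,-13,0],"roll":0,"jaw":15},{"travel":[-8,-6,0],"roll":0,"jaw":15},{"travel":[0,0,0],"roll":5,"jaw":15}]'

```text
clock: 7.0
tool_pos: [0.5182, -0.0829, 0.2411]
orientation: [180.0, 0.0, -61.8]
force: [0.0, -0.0, -2.5]
opening: 0.0278
gripper_force: 30.0
```

apply_moves --targets '[{"travel":[0,0,0],"roll":7,"jaw":15},{"travel":[0,0,0],"roll":7,"jaw":15},{"travel":[0,0,0],"roll":7,"jaw":15},{"travel":[0,0,0],"roll":7,"jaw":15},{"travel":[0,0,0],"roll":5,"jaw":15},{"travel":[0,0,0],"roll":3.5,"jaw":15},{"travel":[0,0,0],"roll":0,"jaw":15},{"travel":[0,0,0],"roll":0,"jaw":15},{"travel":[0,0,0],"roll":0,"jaw":15}]'

```text
clock: 7.9
tool_pos: [0.5183, -0.0846, 0.2414]
orientation: [180.0, -0.0, -98.3]
force: [0.0, -0.3, -2.5]
opening: 0.0279
gripper_force: 30.0
```

```bash
python3 - <<'E'
from h import *
import cv2
go((.5185,-.0843),.2,-98.7)
for n in ("side","top"): cv2.imwrite(f"pics/f_{n}.png",ctrl.snapshot(n)[:,:,::-1])
a=cv2.imread("pics/f_side.png")[90:220,245:405]; b=cv2.imread("pics/f_top.png")[160:290,250:410]
cv2.imwrite("pics/f1.png",cv2.hconcat([cv2.resize(x,(400,325),interpolation=cv2.INTER_CUBIC) for x in (a,b)]))
E
```

```text
travel [-0.3 -0.2 41.4] roll 0.39 F [ 0.  -0.3 -2.5] M [0.02 0.1  0.04] pos [ 0.5183 -0.0846  0.2414] rpy [ 1.7998e+02 -1.0000e-02 -9.8310e+01] jaw 0.0279 grip 30.0 q6 -20.5 t 7.9
```

View pics/f1.png

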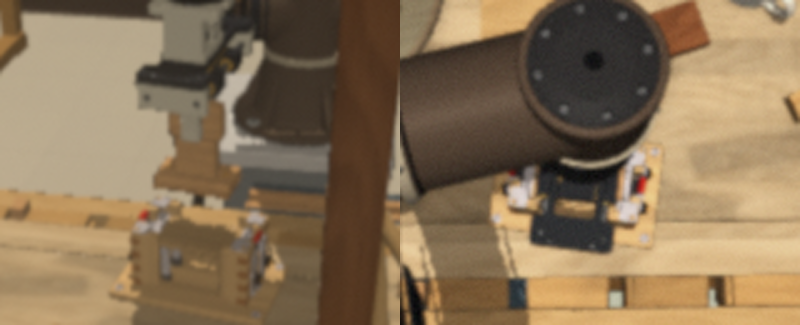

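```bash
python3 - <<'E'
from h import *
c=np.array([.5183,-.0846]); a=np.radians(-8.5); R=np.array([[np.cos(a),np.sin(a)],[-np.sin(a),np.cos(a)]])
for p in ((156,190),(228,198)):
    q=ray("side",((p[0]+.5)/2.5-.5+245,(p[1]+.5)/2.5-.5+90),.1495); print(q,R@(q-c)*1e3)
# catch/base consistency: side-view base corners z=.012
for p in ((110,293),(267,322)):
    q=ray("side",((p[0]+.5)/2.5-.5+245,(p[1]+.5)/2.5-.5+90),.012); print("base",q,R@(q-c)*1e3)
E
```

```text
[ 0.53710512 -0.13314373] [ 25.77378755 -45.23094911]
[ 0.54152987 -0.04438709] [17.03086211 43.20479676]
base [ 0.57032813 -0.19045543] [ 67.10307575 -97.00244808]
base [0.59663338 0.01360786] [ 62.95690794 108.70754116]
```

The side view shows the sole level above the mouth. It sits within a few mm of centre and square, and there is free room all round. I'll lower it into the mouth slowly.

apply_moves --targets '[{"travel":[0,0,10],"roll":0.4,"jaw":15},{"travel":[0,0,10],"roll":0,"jaw":15},{"travel":[0,0,10],"roll":0,"jaw":15},{"travel":[0,0,8],"roll":0,"jaw":15},{"travel":[0,0,6],"roll":0,"jaw":15},{"travel":[0,0,6],"roll":0,"jaw":15},{"travel":[0,0,6],"roll":0,"jaw":15},{"travel":[0,0,6],"roll":0,"jaw":15},{"travel":[0,0,4],"roll":0,"jaw":15},{"travel":[0,0,0],"roll":0,"jaw":15}]'

```text
clock: 9.0
tool_pos: [0.5181, -0.0845, 0.175]
orientation: [179.9, -0.0, -98.8]
force: [0.7, -0.1, -3.5]
opening: 0.0276
gripper_force: 30.0
```

```bash
python3 - <<'E'
from h import *
import cv2
go((.5185,-.0843),.17,-98.7)
cv2.imwrite("pics/g_side.png",ctrl.snapshot("side")[:,:,::-1])
a=cv2.imread("pics/g_side.png")[110:220,265:375]
cv2.imwrite("pics/g1.png",cv2.resize(a,(550,550),interpolation=cv2.INTER_CUBIC))
E
```

```text
travel [-0.3 -0.4  5. ] roll -0.09 F [ 0.7 -0.1 -3.5] M [-0.    0.13 -0.  ] pos [ 0.5181 -0.0845  0.175 ] rpy [ 1.7995e+02 -1.0000e-02 -9.8790e+01] jaw 0.0276 grip 30.0 q6 -20.9 t 9.0
```

View pics/g1.png

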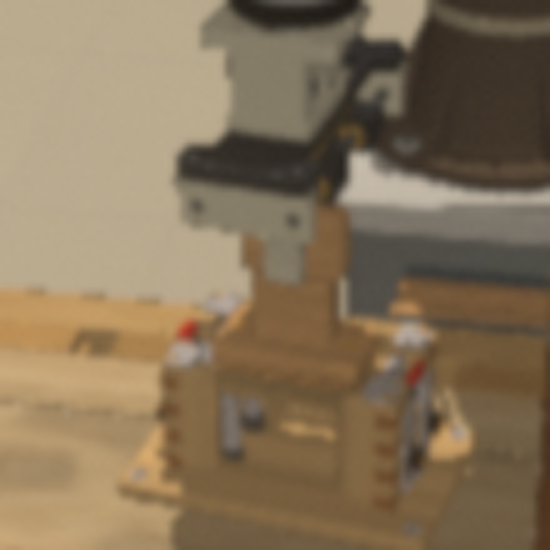

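The sole is in the mouth, with gaps to the catches at both ends and the red tabs untouched. I'll press now, watching the force.

apply_moves --targets '[{"travel":[0,0,2],"roll":0,"jaw":15},{"travel":[0,0,2],"roll":0,"jaw":15},{"travel":[0,0,2],"roll":0,"jaw":15},{"travel":[0,0,2],"roll":0,"jaw":15},{"travel":[0,0,2],"roll":0,"jaw":15},{"travel":[0,0,2],"roll":0,"jaw":15},{"travel":[0,0,0],"roll":0,"jaw":15}]'

```text
clock: 9.75
tool_pos: [0.5185, -0.0845, 0.1635]
orientation: [-180.0, -0.0, -98.8]
force: [-1.2, -0.5, 1.2]
opening: 0.0278
gripper_force: 30.0
```

```bash
python3 - <<'E'
from h import *
go((.5185,-.0843),.17,-98.7)
E
```

```text
travel [-0.2  0.  -6.5] roll -0.08 F [-1.2 -0.5  1.2] M [0.33 0.58 0.02] pos [ 0.5185 -0.0845  0.1635] rpy [-179.99   -0.    -98.78] jaw 0.0278 grip 30.0 q6 -20.9 t 9.8
```

apply_moves --targets '[{"travel":[0,0,2],"roll":0,"jaw":15},{"travel":[0,0,2],"roll":0,"jaw":15},{"travel":[0,0,2],"roll":0,"jaw":15},{"travel":[0,0,2],"roll":0,"jaw":15},{"travel":[0,0,2],"roll":0,"jaw":15},{"travel":[0,0,2],"roll":0,"jaw":15},{"travel":[0,0,2],"roll":0,"jaw":15},{"travel":[0,0,2],"roll":0,"jaw":15},{"travel":[0,0,0],"roll":0,"jaw":15}]'

```text
clock: 10.65
tool_pos: [0.5185, -0.0845, 0.1474]
orientation: [-180.0, -0.0, -98.8]
force: [-0.7, 1.0, 4.3]
opening: 0.0277
gripper_force: 30.0
```

```bash
python3 - <<'E'
from h import *
go((.5185,-.0843),.17,-98.7)
E
```

```text
travel [ -0.2   0.1 -22.6] roll -0.08 F [-0.7  1.   4.3] M [ 0.36  0.63 -0.01] pos [ 0.5185 -0.0845  0.1474] rpy [-179.99   -0.    -98.78] jaw 0.0277 grip 30.0 q6 -21.0 t 10.7
```

apply_moves --targets '[{"travel":[0,0,1],"roll":0,"jaw":15},{"travel":[0,0,1],"roll":0,"jaw":15},{"travel":[0,0,1],"roll":0,"jaw":15},{"travel":[0,0,1],"roll":0,"jaw":15},{"travel":[0,0,0],"roll":0,"jaw":15}]'

```text
clock: 11.15
tool_pos: [0.5185, -0.0845, 0.1438]
orientation: [-180.0, -0.0, -98.8]
force: [-1.0, 0.0, 5.5]
opening: 0.0279
gripper_force: 30.0
```

apply_moves --targets '[{"travel":[0,0,1],"roll":0,"jaw":15},{"travel":[0,0,1],"roll":0,"jaw":15},{"travel":[0,0,0],"roll":0,"jaw":15}]'

```text
clock: 11.45
tool_pos: [0.5185, -0.0845, 0.1418]
orientation: [-180.0, -0.0, -98.8]
force: [-2.0, 1.2, 6.1]
opening: 0.0277
gripper_force: 30.0
```

apply_moves --targets '[{"travel":[0,0,1],"roll":0,"jaw":15},{"travel":[0,0,1],"roll":0,"jaw":15},{"travel":[0,0,0],"roll":0,"jaw":15}]'

```text
clock: 11.75
tool_pos: [0.5185, -0.0845, 0.1399]
orientation: [-180.0, -0.0, -98.8]
force: [-1.7, 1.2, 6.2]
opening: 0.028
gripper_force: 30.0
```

apply_moves --targets '[{"travel":[0,0,1],"roll":0,"jaw":15},{"travel":[0,0,1],"roll":0,"jaw":15},{"travel":[0,0,0],"roll":0,"jaw":15}]'

```text
clock: 12.05
tool_pos: [0.5185, -0.0845, 0.1379]
orientation: [-180.0, -0.0, -98.8]
force: [-1.5, 0.1, 6.7]
opening: 0.0282
gripper_force: 30.0
```

apply_moves --targets '[{"travel":[0,0,1],"roll":0,"jaw":15},{"travel":[0,0,1],"roll":0,"jaw":15},{"travel":[0,0,0],"roll":0,"jaw":15}]'

```text
clock: 12.35
tool_pos: [0.5185, -0.0845, 0.1358]
orientation: [-180.0, 0.0, -98.8]
force: [-2.1, 1.8, 5.4]
opening: 0.0276
gripper_force: 30.0
```

apply_moves --targets '[{"travel":[0,0,1],"roll":0,"jaw":15},{"travel":[0,0,1],"roll":0,"jaw":15},{"travel":[0,0,0],"roll":0,"jaw":15}]'

```text
clock: 12.65
tool_pos: [0.5186, -0.0845, 0.1339]
orientation: [-180.0, -0.0, -98.8]
force: [-1.8, 1.2, 6.8]
opening: 0.0278
gripper_force: 30.0
```

apply_moves --targets '[{"travel":[0,0,1],"roll":0,"jaw":15},{"travel":[0,0,1],"roll":0,"jaw":15},{"travel":[0,0,0],"roll":0,"jaw":15}]'

```text
clock: 12.95
tool_pos: [0.5185, -0.0845, 0.1318]
orientation: [-180.0, -0.0, -98.8]
force: [-1.7, 1.0, 6.7]
opening: 0.0278
gripper_force: 30.0
```

apply_moves --targets '[{"travel":[0,0,1],"roll":0,"jaw":15},{"travel":[0,0,0.5],"roll":0,"jaw":15},{"travel":[0,0,0],"roll":0,"jaw":15}]'

```text
clock: 13.25
tool_pos: [0.5185, -0.0845, 0.1304]
orientation: [-180.0, 0.0, -98.8]
force: [-1.7, 0.4, 7.3]
opening: 0.028
gripper_force: 30.0
```

apply_moves --targets '[{"travel":[0,0,0.8],"roll":0,"jaw":15},{"travel":[0,0,0.7],"roll":0,"jaw":15},{"travel":[0,0,0],"roll":0,"jaw":15}]'

```text
clock: 13.55
tool_pos: [0.5185, -0.0845, 0.1289]
orientation: [-180.0, 0.0, -98.8]
force: [-2.4, 0.2, 6.6]
opening: 0.0278
gripper_force: 30.0
```

apply_moves --targets '[{"travel":[0,0,0.5],"roll":0,"jaw":15},{"travel":[0,0,0.5],"roll":0,"jaw":15},{"travel":[0,0,0],"roll":0,"jaw":15}]'

```text
clock: 13.85
tool_pos: [0.5185, -0.0845, 0.1279]
orientation: [-180.0, -0.0, -98.8]
force: [-2.0, 0.5, 7.3]
opening: 0.0278
gripper_force: 30.0
```

apply_moves --targets '[{"travel":[0,0,0.5],"roll":0,"jaw":15},{"travel":[0,0,0.5],"roll":0,"jaw":15},{"travel":[0,0,0],"roll":0,"jaw":15}]'

```text
clock: 14.15
tool_pos: [0.5185, -0.0845, 0.1269]
orientation: [-180.0, -0.0, -98.8]
force: [-3.0, 1.1, 8.1]
opening: 0.0278
gripper_force: 30.0
```

apply_moves --targets '[{"travel":[0,0,0.5],"roll":0,"jaw":15},{"travel":[0,0,0.5],"roll":0,"jaw":15},{"travel":[0,0,0],"roll":0,"jaw":15}]'

```text
clock: 14.45
tool_pos: [0.5185, -0.0845, 0.1259]
orientation: [-180.0, -0.0, -98.8]
force: [-2.8, 0.7, 7.2]
opening: 0.0274
gripper_force: 30.0
```

apply_moves --targets '[{"travel":[0,0,0.5],"roll":0,"jaw":15},{"travel":[0,0,0.5],"roll":0,"jaw":15},{"travel":[0,0,0],"roll":0,"jaw":15}]'

```text
clock: 14.75
tool_pos: [0.5186, -0.0845, 0.1252]
orientation: [-180.0, -0.0, -98.8]
force: [-3.6, 0.9, 10.6]
opening: 0.0279
gripper_force: 30.0
```

```bash
python3 - <<'E'
from h import *
import cv2
go((.5185,-.0843),.17,-98.7)
cv2.imwrite("pics/h_side.png",ctrl.snapshot("side")[:,:,::-1])
a=cv2.imread("pics/h_side.png")[110:220,265:375]
cv2.imwrite("pics/h1.png",cv2.resize(a,(550,550),interpolation=cv2.INTER_CUBIC))
E
```

```text
travel [ -0.2   0.1 -44.8] roll -0.07 F [-3.6  0.9 10.6] M [ 0.72  1.67 -0.02] pos [ 0.5186 -0.0845  0.1252] rpy [-1.7997e+02 -1.0000e-02 -9.8770e+01] jaw 0.0279 grip 30.0 q6 -20.9 t 14.8
```

View pics/h1.png

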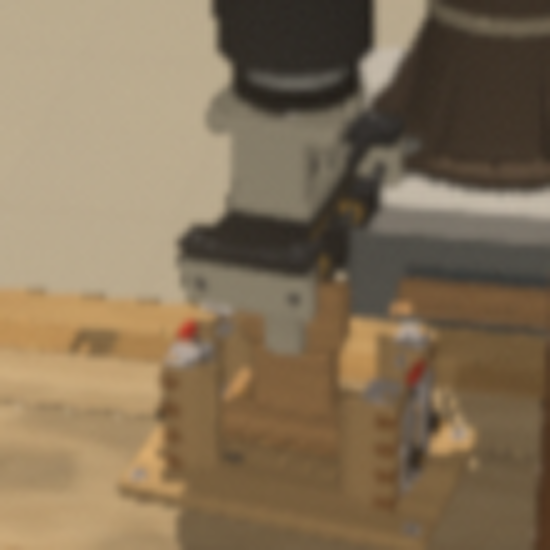

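The tamper has not slipped in the fingers and the sole sits level deep in the well. The force is starting to rise, so I'll use finer steps.

apply_moves --targets '[{"travel":[0,0,0.3],"roll":0,"jaw":15},{"travel":[0,0,0.3],"roll":0,"jaw":15},{"travel":[0,0,0],"roll":0,"jaw":15}]'

```text
clock: 15.1
tool_pos: [0.5186, -0.0845, 0.125]
orientation: [-180.0, -0.0, -98.8]
force: [-3.8, 1.0, 13.7]
opening: 0.0278
gripper_force: 30.0
```

apply_moves --targets '[{"travel":[0,0,0.4],"roll":0,"jaw":15},{"travel":[0,0,0.4],"roll":0,"jaw":15},{"travel":[0,0,0],"roll":0,"jaw":15},{"travel":[0,0,0],"roll":0,"jaw":15}]'

```text
clock: 15.5
tool_pos: [0.5186, -0.0846, 0.1247]
orientation: [-179.9, -0.0, -98.8]
force: [-5.7, 2.1, 17.3]
opening: 0.0279
gripper_force: 30.0
```

```bash
python3 - <<'E'
from h import *
f=[]
for i in range(6):
    ctrl.snapshot("side"); f.append(ctrl.get_obs()["force"][2])
print(np.round(f,1)); go((.5185,-.0843),.17,-98.7)
E
```

```text
[18.3 18.  17.5 19.3 17.8 18. ]
travel [ -0.2   0.2 -45.3] roll -0.05 F [-6.1  1.4 18. ] M [1.03 2.82 0.05] pos [ 0.5187 -0.0846  0.1247] rpy [-1.7994e+02 -1.0000e-02 -9.8750e+01] jaw 0.0278 grip 30.0 q6 -20.9 t 15.8
```

apply_moves --targets '[{"travel":[0,0,0.4],"roll":0,"jaw":15},{"travel":[0,0,0],"roll":0,"jaw":15},{"travel":[0,0,0],"roll":0,"jaw":15},{"travel":[0,0,0],"roll":0,"jaw":15}]'

```text
clock: 16.2
tool_pos: [0.5187, -0.0846, 0.1246]
orientation: [-179.9, -0.0, -98.7]
force: [-5.9, 2.5, 21.0]
opening: 0.0277
gripper_force: 30.0
```

```bash
python3 - <<'E'
from h import *
f=[]
for i in range(4):
    ctrl.snapshot("side"); f.append(ctrl.get_obs()["force"][2])
print(np.round(f,1)); go((.5185,-.0843),.17,-98.7)
E
```

```text
[20.  21.2 21.3 20.4]
travel [ -0.3   0.2 -45.4] roll -0.04 F [-6.5  2.3 20.4] M [1.11 3.15 0.02] pos [ 0.5187 -0.0846  0.1246] rpy [-1.7994e+02 -2.0000e-02 -9.8740e+01] jaw 0.0281 grip 30.0 q6 -20.9 t 16.4
```

It is firm at about 24 N net. I'll ease off and check that the follower stays down.

apply_moves --targets '[{"travel":[0,0,-1],"roll":0,"jaw":15},{"travel":[0,0,-1],"roll":0,"jaw":15},{"travel":[0,0,-1],"roll":0,"jaw":15},{"travel":[0,0,-1],"roll":0,"jaw":15},{"travel":[0,0,-1],"roll":0,"jaw":15},{"travel":[0,0,-1],"roll":0,"jaw":15},{"travel":[0,0,-1],"roll":0,"jaw":15},{"travel":[0,0,0],"roll":0,"jaw":15},{"travel":[0,0,0],"roll":0,"jaw":15}]'

```text
clock: 17.3
tool_pos: [0.5182, -0.0845, 0.1294]
orientation: [180.0, -0.0, -98.8]
force: [0.7, 0.3, -2.8]
opening: 0.0279
gripper_force: 30.0
```

```bash
python3 - <<'E'
from h import *
go((.5185,-.0843),.17,-98.7)
E
```

```text
travel [ -0.2  -0.2 -40.6] roll -0.09 F [ 0.7  0.3 -2.8] M [ 0.03  0.07 -0.01] pos [ 0.5182 -0.0845  0.1294] rpy [ 1.7996e+02 -1.0000e-02 -9.8790e+01] jaw 0.0279 grip 30.0 q6 -20.9 t 17.3
```

The load is off 5 mm up, so the follower is latched. I'll lift out and carry the tamper back.

apply_moves --targets '[{"travel":[0,0,-8],"roll":0,"jaw":15},{"travel":[0,0,-12],"roll":0,"jaw":15},{"travel":[0,0,-15],"roll":0,"jaw":15},{"travel":[0,0,-15],"roll":0,"jaw":15},{"travel":[0,0,-15],"roll":0,"jaw":15},{"travel":[0,0,-15],"roll":0,"jaw":15},{"travel":[0,0,-15],"roll":0,"jaw":15},{"travel":[0,0,-12],"roll":0,"jaw":15},{"travel":[0,0,-5],"roll":0,"jaw":15},{"travel":[0,0,0],"roll":0,"jaw":15}]'

```text
clock: 18.3
tool_pos: [0.5187, -0.0844, 0.2427]
orientation: [-179.9, 0.0, -98.8]
force: [-0.4, -1.1, -3.5]
opening: 0.0278
gripper_force: 30.0
```

```bash
python3 - <<'E'
from h import *
import cv2
go((.498,-.347),.24,-57)
cv2.imwrite("pics/i_side.png",ctrl.snapshot("side")[:,:,::-1])
a=cv2.imread("pics/i_side.png")[150:220,270:370]; b=cv2.imread("pics/side0.png")[150:220,270:370]
cv2.imwrite("pics/i1.png",cv2.hconcat([cv2.resize(x,(400,280),interpolation=cv2.INTER_CUBIC) for x in (a,b)]))
E
```

```text
travel [262.7 -19.6   2.7] roll -41.78 F [-0.4 -1.1 -3.5] M [0.03 0.12 0.  ] pos [ 0.5187 -0.0844  0.2427] rpy [-1.7991e+02  4.0000e-02 -9.8780e+01] jaw 0.0278 grip 30.0 q6 -20.9 t 18.3
```

View pics/i1.png

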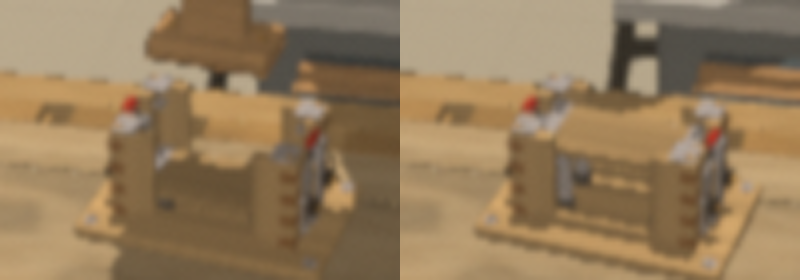

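The follower is down and level in the well (left, against the start on the right), and both catches are in place. Next, the tamper goes back to its old spot.

apply_moves --targets '[{"travel":[15,-1,0],"roll":0,"jaw":15},{"travel":[30,-2,0],"roll":0,"jaw":15},{"travel":[35,-3,0],"roll":0,"jaw":15},{"travel":[35,-3,0],"roll":0,"jaw":15},{"travel":[35,-3,0],"roll":0,"jaw":15},{"travel":[35,-3,0],"roll":0,"jaw":15},{"travel":[35,-2,0],"roll":0,"jaw":15},{"travel":[27,-2,0],"roll":0,"jaw":15},{"travel":[16,-1,0],"roll":0,"jaw":15},{"travel":[0,0,0],"roll":-4,"jaw":15}]'

```text
clock: 19.35
tool_pos: [0.497, -0.3496, 0.2404]
orientation: [179.9, 0.0, -94.9]
force: [-0.0, 0.7, -3.2]
opening: 0.0277
gripper_force: 30.0
```

apply_moves --targets '[{"travel":[0,0,0],"roll":-7,"jaw":15},{"travel":[0,0,0],"roll":-7,"jaw":15},{"travel":[0,0,0],"roll":-7,"jaw":15},{"travel":[0,0,0],"roll":-7,"jaw":15},{"travel":[0,0,0],"roll":-7,"jaw":15},{"travel":[0,0,0],"roll":-2.8,"jaw":15},{"travel":[0,0,0],"roll":0,"jaw":15},{"travel":[0,0,0],"roll":0,"jaw":15}]'

```text
clock: 20.15
tool_pos: [0.4978, -0.3474, 0.2413]
orientation: [180.0, 0.0, -57.1]
force: [-0.7, 0.1, -3.1]
opening: 0.0281
gripper_force: 30.0
```

apply_moves --targets '[{"travel":[0,0,15],"roll":0,"jaw":15},{"travel":[0,0,20],"roll":0,"jaw":15},{"travel":[0,0,25],"roll":0,"jaw":15},{"travel":[0,0,25],"roll":0,"jaw":15},{"travel":[0,0,20],"roll":0,"jaw":15},{"travel":[0,0,18],"roll":0,"jaw":15},{"travel":[0,0,12],"roll":0,"jaw":15},{"travel":[0,0,6],"roll":0,"jaw":15},{"travel":[0,0,4],"roll":0,"jaw":15},{"travel":[0,0,0],"roll":0,"jaw":15}]'

```text
clock: 21.15
tool_pos: [0.4982, -0.3475, 0.0968]
orientation: [-180.0, -0.0, -57.0]
force: [0.3, 0.4, -2.5]
opening: 0.0276
gripper_force: 30.0
```

```bash
python3 - <<'E'
from h import *
go((.498,-.347),.0915,-57)
E
```

```text
travel [-0.5 -0.1  5.3] roll 0.00 F [ 0.3  0.4 -2.5] M [ 0.03  0.16 -0.04] pos [ 0.4982 -0.3475  0.0968] rpy [-1.8e+02 -1.0e-02 -5.7e+01] jaw 0.0276 grip 30.0 q6 49.5 t 21.1
```

apply_moves --targets '[{"travel":[0,0,2],"roll":0,"jaw":15},{"travel":[0,0,1.5],"roll":0,"jaw":15},{"travel":[0,0,1],"roll":0,"jaw":15},{"travel":[0,0,0.5],"roll":0,"jaw":15},{"travel":[0,0,0.3],"roll":0,"jaw":15},{"travel":[0,0,0],"roll":0,"jaw":15},{"travel":[0,0,0],"roll":0,"jaw":15}]'

```text
clock: 21.85
tool_pos: [0.498, -0.3474, 0.0915]
orientation: [-180.0, -0.0, -57.0]
force: [0.6, -0.4, -3.1]
opening: 0.0279
gripper_force: 30.0
```

apply_moves --targets '[{"travel":[0,0,0.4],"roll":0,"jaw":15},{"travel":[0,0,0.4],"roll":0,"jaw":15},{"travel":[0,0,0],"roll":0,"jaw":15},{"travel":[0,0,0],"roll":0,"jaw":15}]'

```text
clock: 22.25
tool_pos: [0.4981, -0.3474, 0.0914]
orientation: [-180.0, -0.0, -57.0]
force: [-3.4, 3.5, 6.1]
opening: 0.0276
gripper_force: 30.0
```

apply_moves --targets '[{"travel":[0,0,-0.4],"roll":0,"jaw":15},{"travel":[0,0,0],"roll":0,"jaw":26},{"travel":[0,0,0],"roll":0,"jaw":30},{"travel":[0,0,0],"roll":0,"jaw":34},{"travel":[0,0,0],"roll":0,"jaw":40},{"travel":[0,0,0],"roll":0,"jaw":50},{"travel":[0,0,0],"roll":0,"jaw":60},{"travel":[0,0,0],"roll":0,"jaw":70},{"travel":[0,0,0],"roll":0,"jaw":70}]'

```text
clock: 23.15
tool_pos: [0.498, -0.3475, 0.091]
orientation: [180.0, -0.0, -57.0]
force: [0.7, -0.4, 0.2]
opening: 0.066
gripper_force: 0.0
```

apply_moves --targets '[{"travel":[0,0,-5],"roll":0,"jaw":70},{"travel":[0,0,-15],"roll":0,"jaw":70},{"travel":[0,0,-25],"roll":0,"jaw":70},{"travel":[0,0,-30],"roll":0,"jaw":70},{"travel":[0,0,-30],"roll":0,"jaw":70},{"travel":[0,0,-30],"roll":0,"jaw":70},{"travel":[0,0,-15],"roll":0,"jaw":70},{"travel":[0,0,0],"roll":0,"jaw":70}]'

```text
clock: 23.95
tool_pos: [0.4992, -0.3481, 0.2446]
orientation: [-179.8, -0.3, -57.0]
force: [-0.5, -1.3, -0.4]
opening: 0.0704
gripper_force: 0.0
```

```bash
python3 - <<'E'
from h import *
go((.4975,.214),.24,-106.3)
E
```

```text
travel [-472.1 -305.     4.6] roll 49.33 F [-0.5 -1.3 -0.4] M [ 0.02  0.12 -0.  ] pos [ 0.4992 -0.3481  0.2446] rpy [-179.83   -0.26  -56.97] jaw 0.0704 grip 0.0 q6 49.5 t 23.9
```

apply_moves --targets '[{"travel":[-20,-13,0],"roll":0,"jaw":75},{"travel":[-35,-22,0],"roll":0,"jaw":75},{"travel":[-37,-24,0],"roll":0,"jaw":75},{"travel":[-37,-24,0],"roll":0,"jaw":75},{"travel":[-37,-24,0],"roll":0,"jaw":75},{"travel":[-37,-24,0],"roll":0,"jaw":75},{"travel":[-37,-24,0],"roll":0,"jaw":75},{"travel":[-37,-24,0],"roll":0,"jaw":75},{"travel":[-37,-24,0],"roll":0,"jaw":75},{"travel":[-37,-24,0],"roll":0,"jaw":75}]'

```text
clock: 24.95
tool_pos: [0.4964, 0.0723, 0.2408]
orientation: [180.0, 0.0, -57.0]
force: [0.6, 0.2, -0.0]
opening: 0.0752
gripper_force: 0.0
```

apply_moves --targets '[{"travel":[-37,-24,0],"roll":0,"jaw":75},{"travel":[-37,-24,0],"roll":0,"jaw":75},{"travel":[-32,-20,0],"roll":0,"jaw":75},{"travel":[-15,-10,0],"roll":0,"jaw":75},{"travel":[0,0,0],"roll":8,"jaw":75},{"travel":[0,0,0],"roll":8,"jaw":75},{"travel":[0,0,0],"roll":8,"jaw":75},{"travel":[0,0,0],"roll":8,"jaw":75},{"travel":[0,0,0],"roll":8,"jaw":75},{"travel":[0,0,0],"roll":8,"jaw":75}]'

```text
clock: 25.95
tool_pos: [0.4964, 0.2139, 0.2406]
orientation: [180.0, -0.0, -105.3]
force: [0.5, -1.0, 0.3]
opening: 0.075
gripper_force: 0.0
```

apply_moves --targets '[{"travel":[0,0,0],"roll":1.3,"jaw":75},{"travel":[0,0,0],"roll":0,"jaw":75},{"travel":[0,0,0],"roll":0,"jaw":75}]'

```text
clock: 26.25
tool_pos: [0.4966, 0.2143, 0.2409]
orientation: [180.0, -0.0, -106.1]
force: [-0.1, 0.3, 0.3]
opening: 0.0751
gripper_force: 0.0
```

```bash
python3 - <<'E'
from h import *
import cv2
go((.4975,.214),.027,-106.3)
# pack check by white band mask in first top picture; tamper & magazine check from the current one
im=cv2.imread("pics/top0.png"); hsv=cv2.cvtColor(im,cv2.COLOR_BGR2HSV)
m=((hsv[...,1]<45)&(hsv[...,2]>150)).astype(np.uint8); m[:225]=0;m[262:]=0;m[:,:200]=0;m[:,245:]=0
n,l,s,c=cv2.connectedComponentsWithStats(m); i=1+np.argmax(s[1:,4]); print(s[i],c[i],ray("top",c[i],.036))
E
```

```text
travel [  0.   -1.  213.9] roll 0.18 F [-0.1  0.3  0.3] M [-0.01  0.09  0.01] pos [0.4966 0.2143 0.2409] rpy [ 1.7999e+02 -1.0000e-02 -1.0612e+02] jaw 0.0751 grip 0.0 q6 -60.2 t 26.2
[216 235  10  15  90] [220.24444444 241.7       ] [0.49852369 0.21714605]
```

apply_moves --targets '[{"travel":[-1.5,-1,20],"roll":0.4,"jaw":80},{"travel":[0,0,30],"roll":0,"jaw":80},{"travel":[0,0,30],"roll":0,"jaw":80},{"travel":[0,0,30],"roll":0,"jaw":80},{"travel":[0,0,30],"roll":0,"jaw":80},{"travel":[0,0,25],"roll":0,"jaw":80},{"travel":[0,0,20],"roll":0,"jaw":80},{"travel":[0,0,15],"roll":0,"jaw":80},{"travel":[0,0,9],"roll":0,"jaw":80},{"travel":[0,0,4],"roll":0,"jaw":80}]'

```text
clock: 27.25
tool_pos: [0.4978, 0.2154, 0.0273]
orientation: [180.0, -0.1, -106.6]
force: [0.4, -0.4, -0.3]
opening: 0.0799
gripper_force: 0.0
```

apply_moves --targets '[{"travel":[0,0,0],"roll":0,"jaw":65},{"travel":[0,0,0],"roll":0,"jaw":55},{"travel":[0,0,0],"roll":0,"jaw":50},{"travel":[0,0,0],"roll":0,"jaw":46},{"travel":[0,0,0],"roll":0,"jaw":43},{"travel":[0,0,0],"roll":0,"jaw":40},{"travel":[0,0,0],"roll":0,"jaw":36},{"travel":[0,0,0],"roll":0,"jaw":30},{"travel":[0,0,0],"roll":0,"jaw":30}]'

```text
clock: 28.15
tool_pos: [0.4983, 0.2159, 0.0284]
orientation: [-180.0, 0.0, -106.7]
force: [-0.3, -1.0, 4.1]
opening: 0.0401
gripper_force: 29.8
```

```bash
python3 - <<'E'
from h import *
go((.498,.2155),.027,-106.5)
E
```

```text
travel [0.4 0.1 1.4] roll -0.17 F [-0.3 -1.   4.1] M [-0.1  -0.1   0.02] pos [0.4983 0.2159 0.0284] rpy [-1.7997e+02  3.0000e-02 -1.0667e+02] jaw 0.0401 grip 29.8 q6 -60.8 t 28.1
```

apply_moves --targets '[{"travel":[0,0,-5],"roll":0,"jaw":30},{"travel":[0,0,-15],"roll":0,"jaw":30},{"travel":[0,0,-25],"roll":0,"jaw":30},{"travel":[0,0,-30],"roll":0,"jaw":30},{"travel":[0,0,-30],"roll":0,"jaw":30},{"travel":[0,0,-30],"roll":0,"jaw":30},{"travel":[0,0,-25],"roll":0,"jaw":30},{"travel":[0,0,-10],"roll":0,"jaw":30},{"travel":[0,0,0],"roll":0,"jaw":30},{"travel":[0,0,0],"roll":0,"jaw":30}]'

```text
clock: 29.15
tool_pos: [0.4972, 0.2153, 0.1967]
orientation: [179.9, -0.1, -106.7]
force: [0.9, -0.1, -1.4]
opening: 0.0402
gripper_force: 29.8
```

```bash
python3 - <<'E'
from h import *
import cv2
go((.5185,-.0844),.2,-98.7)
im=ctrl.snapshot("top")[:,:,::-1]; cv2.imwrite("pics/j_top.png",im)
cv2.imwrite("pics/j_side.png",ctrl.snapshot("side")[:,:,::-1])
# tamper: compare with first picture
a=cv2.imread("pics/top0.png")[215:260,385:430].astype(int); b=im[215:260,385:430].astype(int)
print("tamper diff",np.abs(a-b).mean())
g=lambda x:np.float32(cv2.cvtColor(x.astype(np.uint8),cv2.COLOR_BGR2GRAY))
print(cv2.phaseCorrelate(g(a),g(b),cv2.createHanningWindow((45,45),cv2.CV_32F)))
E
```

```text
travel [ 280.9 -106.6   -3.3] roll -8.01 F [ 0.9 -0.1 -1.4] M [ 0.02  0.12 -0.04] pos [0.4972 0.2153 0.1967] rpy [ 1.7991e+02 -7.0000e-02 -1.0671e+02] jaw 0.0402 grip 29.8 q6 -60.8 t 29.1
tamper diff 10.086913580246913
((0.9486028295699924, 0.871633524941668), 1.0112779857494214)
```

apply_moves --targets '[{"travel":[15,-6,0],"roll":0,"jaw":30},{"travel":[30,-11,0],"roll":0,"jaw":30},{"travel":[38,-14,0],"roll":0,"jaw":30},{"travel":[38,-15,0],"roll":0,"jaw":30},{"travel":[38,-15,0],"roll":0,"jaw":30},{"travel":[38,-15,0],"roll":0,"jaw":30},{"travel":[35,-13,0],"roll":0,"jaw":30},{"travel":[30,-11,0],"roll":0,"jaw":30},{"travel":[19,-7,0],"roll":-4,"jaw":30},{"travel":[0,0,0],"roll":-4,"jaw":30}]'

```text
clock: 30.25
tool_pos: [0.5188, -0.0872, 0.1969]
orientation: [179.9, -0.1, -98.7]
force: [-0.3, -0.4, -1.1]
opening: 0.04
gripper_force: 29.8
```

apply_moves --targets '[{"travel":[0,0,0],"roll":0,"jaw":30},{"travel":[0,0,0],"roll":0,"jaw":30},{"travel":[0,0,0],"roll":0,"jaw":30}]'

```text
clock: 30.55
tool_pos: [0.5196, -0.084, 0.1977]
orientation: [180.0, -0.0, -98.7]
force: [-0.1, -0.4, -2.0]
opening: 0.0399
gripper_force: 29.8
```

```bash
python3 - <<'E'
from h import *
import cv2
go((.5185,-.0844),.16,-98.7)
# pack ends along the magazine's y, by the band mask in the side view; lateral face z from held height
im=ctrl.snapshot("side")[:,:,::-1]; cv2.imwrite("pics/k_side.png",im)
hsv=cv2.cvtColor(np.ascontiguousarray(im),cv2.COLOR_BGR2HSV)
c=ctrl.calibration("side"); s=ctrl.get_obs(); p=s["tool_pos"]
X=np.linalg.inv(c["extrinsics"])@[p[0],p[1],p[2]-.01,1]; u=c["K"]@X[:3]; print("TCP px",u[:2]/u[2])
E
```

```text
travel [ 0.5  1.  37.7] roll -0.05 F [-0.1 -0.4 -2. ] M [0.03 0.09 0.01] pos [ 0.5196 -0.084   0.1977] rpy [ 1.7997e+02 -1.0000e-02 -9.8750e+01] jaw 0.0399 grip 29.8 q6 -20.9 t 30.6
TCP px [324.04691583 152.98810436]
```

apply_moves --targets '[{"travel":[0.5,1,15],"roll":0,"jaw":30},{"travel":[0,0,20],"roll":0,"jaw":30},{"travel":[0,0,20],"roll":0,"jaw":30},{"travel":[0,0,15],"roll":0,"jaw":30},{"travel":[0,0,10],"roll":0,"jaw":30},{"travel":[0,0,5],"roll":0,"jaw":30},{"travel":[0,0,0],"roll":0,"jaw":30}]'

```text
clock: 31.3
tool_pos: [0.5186, -0.0844, 0.1127]
orientation: [180.0, -0.0, -98.7]
force: [-0.8, -0.0, -0.6]
opening: 0.0401
gripper_force: 29.8
```

```bash
python3 - <<'E'
from h import *
go((.5185,-.0844),.07,-98.7)
E
```

```text
travel [ 0.   0.1 42.7] roll 0.03 F [-0.8 -0.  -0.6] M [ 0.03  0.09 -0.04] pos [ 0.5186 -0.0844  0.1127] rpy [ 1.7996e+02 -2.0000e-02 -9.8670e+01] jaw 0.0401 grip 29.8 q6 -20.8 t 31.3
```

Forces are free with the pack's bottom at about 85 mm, inside the mouth. I'll continue slowly.

apply_moves --targets '[{"travel":[0,0,7],"roll":0,"jaw":30},{"travel":[0,0,7],"roll":0,"jaw":30},{"travel":[0,0,7],"roll":0,"jaw":30},{"travel":[0,0,7],"roll":0,"jaw":30},{"travel":[0,0,6],"roll":0,"jaw":30},{"travel":[0,0,5],"roll":0,"jaw":30},{"travel":[0,0,3],"roll":0,"jaw":30},{"travel":[0,0,0],"roll":0,"jaw":30},{"travel":[0,0,0],"roll":0,"jaw":30}]'

```text
clock: 32.2
tool_pos: [0.5189, -0.0846, 0.0711]
orientation: [-180.0, -0.0, -98.7]
force: [-0.4, 0.2, -0.2]
opening: 0.0402
gripper_force: 29.8
```

apply_moves --targets '[{"travel":[0,0,1],"roll":0,"jaw":30},{"travel":[0,0,1],"roll":0,"jaw":30},{"travel":[0,0,1],"roll":0,"jaw":30},{"travel":[0,0,0],"roll":0,"jaw":30},{"travel":[0,0,0],"roll":0,"jaw":30}]'

```text
clock: 32.7
tool_pos: [0.5187, -0.0846, 0.0681]
orientation: [180.0, -0.0, -98.7]
force: [-0.1, 0.6, -0.7]
opening: 0.0398
gripper_force: 29.8
```

apply_moves --targets '[{"travel":[0,0,0.8],"roll":0,"jaw":30},{"travel":[0,0,0.7],"roll":0,"jaw":30},{"travel":[0,0,0.5],"roll":0,"jaw":30},{"travel":[0,0,0],"roll":0,"jaw":30},{"travel":[0,0,0],"roll":0,"jaw":30}]'

```text
clock: 33.2
tool_pos: [0.5187, -0.0846, 0.066]
orientation: [180.0, -0.0, -98.7]
force: [0.5, -0.2, -1.7]
opening: 0.0401
gripper_force: 29.8
```

apply_moves --targets '[{"travel":[0,0,0.5],"roll":0,"jaw":30},{"travel":[0,0,0.5],"roll":0,"jaw":30},{"travel":[0,0,0],"roll":0,"jaw":30},{"travel":[0,0,0],"roll":0,"jaw":30}]'

```text
clock: 33.6
tool_pos: [0.5187, -0.0846, 0.0651]
orientation: [-180.0, 0.0, -98.7]
force: [0.4, -0.3, -1.2]
opening: 0.04
gripper_force: 29.8
```

apply_moves --targets '[{"travel":[0,0,0.5],"roll":0,"jaw":30},{"travel":[0,0,0.5],"roll":0,"jaw":30},{"travel":[0,0,0],"roll":0,"jaw":30},{"travel":[0,0,0],"roll":0,"jaw":30}]'

```text
clock: 34.0
tool_pos: [0.5188, -0.0846, 0.0648]
orientation: [-180.0, -0.0, -98.7]
force: [-3.0, 1.6, 9.0]
opening: 0.0399
gripper_force: 29.8
```

apply_moves --targets '[{"travel":[0,0,-0.6],"roll":0,"jaw":30},{"travel":[0,0,0],"roll":0,"jaw":38},{"travel":[0,0,0],"roll":0,"jaw":42},{"travel":[0,0,0],"roll":0,"jaw":46},{"travel":[0,0,0],"roll":0,"jaw":52},{"travel":[0,0,0],"roll":0,"jaw":58},{"travel":[0,0,0],"roll":0,"jaw":62},{"travel":[0,0,0],"roll":0,"jaw":62},{"travel":[0,0,0],"roll":0,"jaw":62}]'

```text
clock: 34.9
tool_pos: [0.5187, -0.0845, 0.0646]
orientation: [180.0, -0.0, -98.7]
force: [0.2, 0.3, -0.1]
opening: 0.0617
gripper_force: 0.0
```

apply_moves --targets '[{"travel":[0,0,-4],"roll":0,"jaw":62},{"travel":[0,0,-8],"roll":0,"jaw":62},{"travel":[0,0,-15],"roll":0,"jaw":62},{"travel":[0,0,-25],"roll":0,"jaw":62},{"travel":[0,0,-30],"roll":0,"jaw":62},{"travel":[0,0,-30],"roll":0,"jaw":62},{"travel":[0,0,-30],"roll":0,"jaw":62},{"travel":[0,0,-20],"roll":0,"jaw":62},{"travel":[0,0,0],"roll":0,"jaw":62},{"travel":[0,0,0],"roll":0,"jaw":62}]'

```text
clock: 35.9
tool_pos: [0.5187, -0.0845, 0.2275]
orientation: [-179.9, 0.0, -98.7]
force: [0.1, -0.4, -1.3]
opening: 0.0621
gripper_force: 0.0
```

apply_moves --targets '[{"travel":[25,0,0],"roll":0,"jaw":62},{"travel":[30,0,0],"roll":0,"jaw":62},{"travel":[35,0,0],"roll":0,"jaw":62},{"travel":[40,0,0],"roll":0,"jaw":62},{"travel":[40,0,0],"roll":0,"jaw":62},{"travel":[40,0,0],"roll":0,"jaw":62},{"travel":[35,0,0],"roll":0,"jaw":62},{"travel":[30,0,0],"roll":0,"jaw":62},{"travel":[15,0,0],"roll":0,"jaw":62},{"travel":[0,0,0],"roll":0,"jaw":62}]'

```text
clock: 36.9
tool_pos: [0.474, -0.3725, 0.2253]
orientation: [179.9, 0.0, -98.8]
force: [-0.3, 0.1, -0.2]
opening: 0.0623
gripper_force: 0.0
```

```bash
python3 - <<'E'
from h import *
import cv2
im=np.ascontiguousarray(ctrl.snapshot("top")[:,:,::-1]); cv2.imwrite("pics/l_top.png",im); cv2.imwrite("pics/l_side.png",ctrl.snapshot("side")[:,:,::-1])
print(ctrl.get_obs()["tool_pos"])
im=im.copy(); o=np.array([.5187,-.0845]); a=np.radians(-8.7); R=np.array([[np.cos(a),np.sin(a)],[-np.sin(a),np.cos(a)]])
hsv=cv2.cvtColor(im,cv2.COLOR_BGR2HSV)
m=((hsv[...,1]<60)&(hsv[...,2]>140)).astype(np.uint8); k=np.zeros_like(m); k[205:262,285:357]=1
n,l,s,c=cv2.connectedComponentsWithStats(m*k)
for i in range(1,n):
    if s[i,4]>8: print(s[i],c[i],"mag mm",np.round(R@(ray("top",c[i],.072)-o)*1e3,1))
print("band px first",[tuple(im[int(y),int(x)]) for x,y in [(320,233)]])
E
```

```text
[ 0.47454956 -0.37085187  0.22587576]
[293 213  13  30 164] [299.99390244 228.08536585] mag mm [ 1.9 61. ]
[315 225  11  15 120] [319.9  231.95] mag mm [-1.8  1.4]
band px first [(np.uint8(223), np.uint8(237), np.uint8(239))]
```

The band shows the pack centred in the well to within 2 mm. The contact height matched the latched follower, and the tamper is back on its spot. Handing in.

```bash
python3 -c "
from plant import ctrl
print(ctrl.close_job())"
```

```text
the job is handed in; nothing more can be done
None
```

The job is handed in: I pressed the follower to its stop at about 24 N and it stayed latched, stood the tamper back on its spot, and laid the pack lengthwise on the follower; that both catches closed and the pack lies flat I judged from the side view and contact height, with no closer final check.

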